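Two-point touch-off on the tool setters

ROBOT

A 6-joint arm with a two-finger parallel gripper is mounted at the origin on a cart in front of the work surface, level with it; the furniture and walls round the work are solid. World frame = base frame: x ahead of the robot, y to its left, z up, the work surface at z = 0. Lengths are in m, angles in rad, forces in N, time in s.
With the tool pointing down it reaches from about 0.3 to 0.875 m from the base axis. Payload 6.4 kg.
Tool frame: the origin (TCP) lies midway between the tips of the shut fingers; the grasp point (between the pads) lies 19 mm behind it; z points along the fingers, y is the line along which they close (so a half turn about z gives the same grasp; the last joint's range is limited). The gripper opens to 85 mm and grips with 20 to 120 N. Pads are 22 mm wide; open, the fingers measure 114 mm over their backs; the gripper's body (76 mm by 85 mm) begins 54 mm behind the grasp point. The pads swing forward as they close: fully open they stand 13 mm farther back than shut.
Start: joints at [-1.307, 0.181, 1.607, -0, 1.354, -0.206], TCP at [0.26, -0.513, 0.231] pointing down, gripper open.
Joint ranges: [-2.99, 2.99], [-0.89, 2.07], [0.3, 2.58], [-1.14, 4.28], [0, 2.63], [-3.12, 3.12]. Speed limits (rad/s): [2.57, 2.57, 3.01, 3.14, 3.14, 3.14].

INTERFACE

Orientations are given as a unit quaternion [w, x, y, z].
In Python, from bench import ctrl gives the robot as it stands. The module is installed in compiled form; this text tells all that it offers.
- The arm moves only by the tool move_arm, never from a script. Its argument "plan" is one flat list of numbers, 6 for each row, row after row: the shift along the world's x, y, z in units of 50 mm (1.0 is 50 mm), then the turn, a rotation vector about the world's x, y, z in rad. A call has 1 to 10 rows; each row is the pose to reach, as a shift and turn from the pose commanded when the call began; what a row does not reach only later rows make up. A row lasts 1/8 s, in which the tool goes at most 62.5 mm and 10.7 degrees, less where a joint would pass 70% of its speed; a pose out of reach is approached as far as the arm can. A call with a gripper value outside its range is refused whole. "grip" is the finger opening in mm, from 0 to 85.4, set as the call begins (left out, the last holds). The fingers move at their own pace and stop on an object; the grip force is fixed at half the most. Time passes only in rows, so rows that repeat a pose let the fingers close. It gives the time, the measured TCP pose, the force, the opening and the grip force at its end, in the units of the state.
- ctrl.get_obs(): the state, without advancing time (a new reading comes with each control period).
- ctrl.camera(name): name is "scene" or "top" or "wrist"; returns a dict with "pixels" (420x560x3 uint8, red, green, blue), "fx", "fy", "cx", "cy" (pixels), "origin" and "attitude" of the camera in the world. Camera axes: x right, y down, z forward; pixel columns grow to the right and rows downward; lengths in m; the calibration is good to about 2 mm. A picture is of the moment at which its call begins. There is no depth.
- ctrl.hand_in(): hands the job in; it is judged then, once.
The state is a dict: "time_s": time; "q": joint angles; "dq": joint speeds; "joint_efforts": joint torques, N m; "eef_pos": TCP position; "eef_rot": TCP orientation; "wrist_force": force on the tool from outside, world axes, zero at the start; "torque": the same for the moment, N m; "opening": opening from 0.0 (shut) to 1.0 (fully open); "grasp_force": force on a finger pad.
Only numpy, scipy, OpenCV 4.12 (cv2) and the standard library are available. Lean on these libraries where they do the work, as an engineer would, in place of code of your own. Each camera call takes 0.05 s, during which the arm holds its last target. There are 200 camera calls.

TASK

Check the height of your own fingertips on the tool setters: with the fingertips, gently press the spring disc on top of the lowest setter about halfway down its travel, keep it there for about half a second and let it come back up, then do the same on the tallest one. Never press a disc down to its stop, do not touch the setter of middle height, do not lift or shove any setter, and leave the parts lying about where they are. Finish with the hand drawn up clear of everything.

Things in the scene. Friction and masses are not known exactly. Their poses are not given: they have to be found in the camera images.
- low_setter: the low tool setter of three of the same make: a round bare-metal gauge standing loose on the bench, 48 mm high in all at rest, flange diameter 64, 10 thick; barrel diameter 50; on top a flat steel disc, diameter 40, 7 thick, on a spring. 0.7 to 1 kg. Origin: centre of its underside, z up; yaw is irrelevant. The three differ only in height (48, 78, 108 mm) and stand in any order.
- low_setter_top (a point): centre of the upper face of the low setter's disc, 48 mm above the bench at rest; it goes down with the disc
- low_setter_disc (a joint): how far the low setter's disc is pressed straight down, m: 0 at rest, 0.010 at the bottom stop; spring returns it. It starts to give at about 2.5 N, takes about 5.5 N at 0.005 and about 8.5 N at the stop; the setter registers a touch from 0.002 on
- middle_setter: the middle tool setter of three of the same make: a round bare-metal gauge standing loose on the bench, 78 mm high in all at rest, flange diameter 64, 10 thick; barrel diameter 50; on top a flat steel disc, diameter 40, 7 thick, on a spring. 0.7 to 1 kg. Origin: centre of its underside, z up; yaw is irrelevant. The three differ only in height (48, 78, 108 mm) and stand in any order.
- middle_setter_top (a point): centre of the upper face of the middle setter's disc, 78 mm above the bench at rest; it goes down with the disc
- middle_setter_disc (a joint): how far the middle setter's disc is pressed straight down, m: 0 at rest, 0.010 at the bottom stop; spring returns it. It starts to give at about 2.5 N, takes about 5.5 N at 0.005 and about 8.5 N at the stop; the setter registers a touch from 0.002 on
- tall_setter: the tall tool setter of three of the same make: a round bare-metal gauge standing loose on the bench, 108 mm high in all at rest, flange diameter 64, 10 thick; barrel diameter 50; on top a flat steel disc, diameter 40, 7 thick, on a spring. 0.7 to 1 kg. Origin: centre of its underside, z up; yaw is irrelevant. The three differ only in height (48, 78, 108 mm) and stand in any order.
- tall_setter_top (a point): centre of the upper face of the tall setter's disc, 108 mm above the bench at rest; it goes down with the disc
- tall_setter_disc (a joint): how far the tall setter's disc is pressed straight down, m: 0 at rest, 0.010 at the bottom stop; spring returns it. It starts to give at about 2.5 N, takes about 5.5 N at 0.005 and about 8.5 N at the stop; the setter registers a touch from 0.002 on
- bearing: bare steel ball bearing lying flat, ring of outer diameter 47 mm, 14 mm high, standing loose among the setters; to be left alone. Origin: centre of its underside
- dog_gear: black steel gear with dog teeth on top, diameter 54 mm, 41 mm high, standing loose among the setters; to be left alone. Origin: centre of its underside
- bush: bronze bush with a flange, diameter 44 mm, 30 mm high, standing loose among the setters; to be left alone. Origin: centre of its underside
- nut: plain steel hexagon nut, 24x27 mm, 13 mm high, standing loose among the setters; to be left alone. Origin: centre of its underside
Not all that is in view belongs to the job. Leave any purple or yellow look-alike of the tall_setter alone.

How it is judged:
On the way, in this order (a step that is already met when the one before it is completed fails the run):
1. the lowest setter's disc is pressed at least 2 mm down (value of joint low_setter_disc above 0.002 m), for 0.2 s.
2. the lowest setter's disc is back up (value of joint low_setter_disc below 0.001 m), for 0.1 s.
3. the tallest setter's disc is pressed at least 2 mm down (value of joint tall_setter_disc above 0.002 m), for 0.2 s.
4. the tallest setter's disc is back up (value of joint tall_setter_disc below 0.001 m), for 0.1 s.
At the end, for the whole second after the job is handed in: All three discs are up (less than 1 mm pressed), the three setters stand upright (within 0.05 rad) and at rest (below 20 mm/s) within 10 mm of where they were, and so do the four loose parts (within 10 mm of their starts) (value of joint each of low_setter_disc, middle_setter_disc, tall_setter_disc below 0.001 m and distance of each of low_setter, middle_setter, tall_setter, bearing, dog_gear, bush, nut from where it was at the start of the episode below 0.01 m and angle between each of low_setter, middle_setter, tall_setter's own z axis and vertical below 0.05 rad and linear speed of each of low_setter, middle_setter, tall_setter below 0.02 m/s); the robot touches nothing.
It fails at once if a disc is pressed to its stop (more than 9 mm of 10) (value of joint any of low_setter_disc, middle_setter_disc, tall_setter_disc above 0.009 m).
It fails at once if the setter of middle height is touched (more than 0.5 N) (contact force between any of the fingers, the arm and middle_setter above 0.5 N).
It fails at once if a setter is lifted more than 4 mm, tilted more than 0.15 rad or shoved more than 10 mm (height (world z) of any of low_setter, middle_setter, tall_setter above 0.004 m or angle between any of low_setter, middle_setter, tall_setter's own z axis and vertical above 0.15 rad or distance of any of low_setter, middle_setter, tall_setter from where it was at the start of the episode above 0.01 m).
It fails at once if the bearing, gear, bush or nut is moved more than 10 mm (distance of any of bearing, dog_gear, bush, nut from where it was at the start of the episode above 0.01 m).
It also fails if it takes over 48 s, if anything falls off the work surface, if the arm or the gripper's body presses on something with over 40 N, if the wrist force passes 120 N, or if a joint passes its speed limit or range.

## Working session

There is one attempt and no reset: what is moved stays moved. The work goes in short steps, Python scripts to look and compute and a tool call to move; the robot and the scene stay as the last step left them, time stands still between calls to the robot, and variables do not carry over. Pictures are saved under pics/ and viewed, at most 10 in all, crops included, and the job is handed in when it is done.

Besides the shell and the picture viewer there is one more tool, called after "Emit:" as name(argument=value, ...) on one line, values as JSON. move_arm: Moves the arm, as the interface text tells. Its arguments: {"type":"object","properties":{"plan":{"type":"array"},"grip":{"type":"number"}},"required":["plan"]}

```bash
mkdir -p pics
cat > h.py <<'E'
from bench import ctrl
import numpy as np, cv2
from scipy.spatial.transform import Rotation as R
def rot(a):
    a=np.array(a,float)
    return a if a.shape==(3,3) else R.from_quat(a,scalar_first=True).as_matrix()
def cast(c,u,v,z):
    d=rot(c["attitude"])@np.array([(u-c["cx"])/c["fx"],(v-c["cy"])/c["fy"],1])
    o=np.array(c["origin"]); return o+d*(z-o[2])/d[2]
def proj(c,p):
    q=rot(c["attitude"]).T@(np.array(p)-c["origin"]); return c["cx"]+c["fx"]*q[0]/q[2],c["cy"]+c["fy"]*q[1]/q[2]
E
python3 - <<'E'
from h import *
for n in("scene","top"):
    c=ctrl.camera(n); cv2.imwrite(f"pics/{n}1.png",c["pixels"][...,::-1]); print(n,c["origin"],c["attitude"],c["fx"])
print(ctrl.get_obs())
E
```

```text
scene [ 1.17382401 -0.42278341  0.90946203] [-0.3305247   0.8091814   0.45013734 -0.18263421] 513.636353277805
top [0.32204624 0.01151661 1.07150429] [ 0.070773   -0.69366499  0.71405529 -0.06281007] 437.39059836157713
{'time_s': 0.1, 'q': array([-1.30730644e+00,  1.81487763e-01,  1.60790234e+00, -3.05969349e-05,
        1.35382751e+00, -2.06328745e-01]), 'dq': array([ 8.88625401e-04, -2.10973183e-03, -2.17383767e-03,  2.24329212e-05,
        4.76486663e-05, -7.34608789e-07]), 'joint_efforts': array([ 1.47397623e-04, -4.45880949e+01, -3.52238810e+01, -3.50850778e-04,
        4.15103103e-03,  1.04835027e-05]), 'eef_pos': array([ 0.26017427, -0.51220418,  0.23046518]), 'eef_rot': array([-8.11718905e-04,  9.72534362e-01,  2.32757931e-01, -3.81489182e-05]), 'wrist_force': array([ 0.01944753,  0.09895724, -0.19037278]), 'torque': array([ 0.01262432, -0.01944734,  0.04015814]), 'grasp_force': 0.0, 'opening': 0.9983397722599113}
```

View pics/scene1.png

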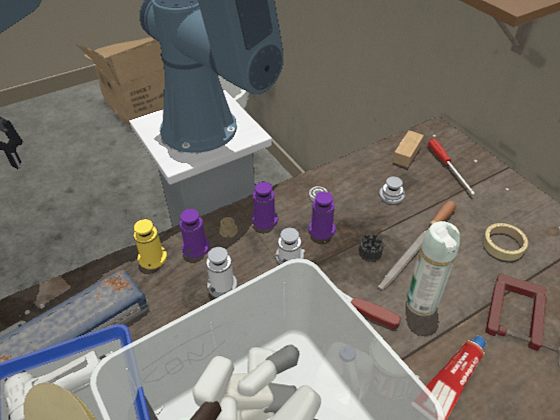

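View pics/top1.png

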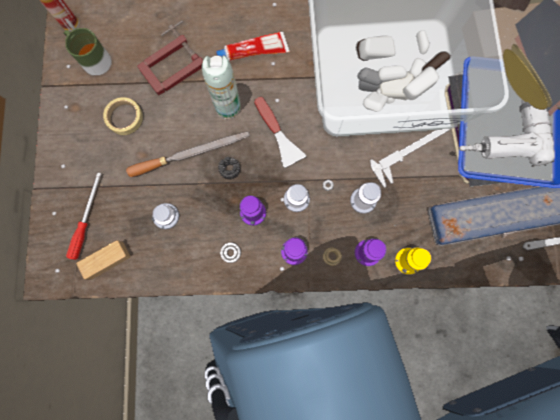

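The pictures show three bare-metal setters, in the top view at (165,215), (296,197) and (366,197), and in the scene view at (393,189), (289,245) and (219,270). The purple and yellow ones are look-alikes. (165,215) looks the lowest, and (366,197) looks the tallest. I'll enlarge both views to confirm.

Run:
```python
from h import *
t=cv2.imread("pics/top1.png");s=cv2.imread("pics/scene1.png")
cr=lambda im,u,v:cv2.resize(im[v-24:v+24,u-24:u+24],(264,264),interpolation=cv2.INTER_CUBIC)
A=np.hstack([cr(t,165,215),cr(t,296,197),cr(t,366,197)]);B=np.hstack([cr(s,393,189),cr(s,289,250),cr(s,219,270)])
cv2.imwrite("pics/crop1.png",np.vstack([A,B]))
```

```text
(no output)
```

View pics/crop1.png

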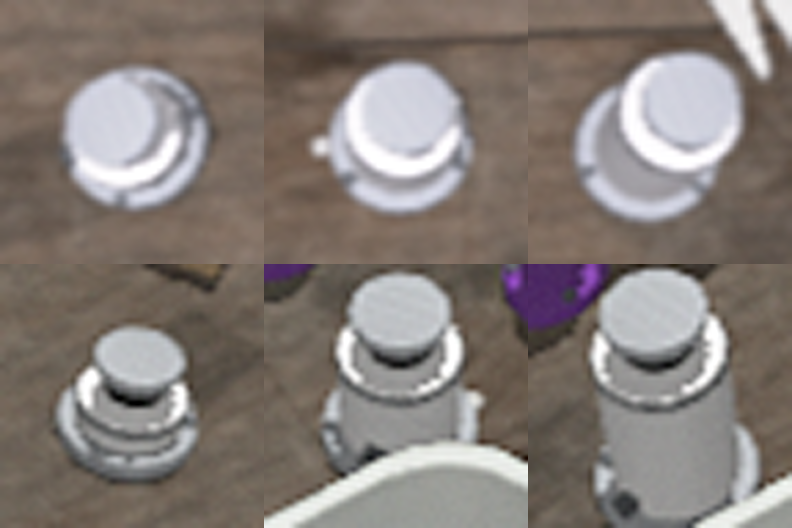

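The crop shows the disc centres. In the top view they are low (161,212), mid (298,192.5) and tall (371.5,190.5). In the scene view they are low (394,182), mid (290,235) and tall (218,254.5).

Run:
```python
from h import *
t=ctrl.camera("top");s=ctrl.camera("scene")
for n,h,a,b in(("low",.048,(161,212.3),(394.3,182.1)),("mid",.078,(297.8,192.5),(289.7,234.7)),("tall",.108,(371.5,190.6),(217.7,254.5))):
    print(n,cast(t,*a,h).round(4),cast(s,*b,h).round(4))
    # triangulated
    r=[(np.array(c["origin"]),(lambda d:d/np.linalg.norm(d))(cast(c,*p,0)-c["origin"])) for c,p in((t,a),(s,b))]
    M=[np.eye(3)-np.outer(d,d) for o,d in r]; print("  tri",np.linalg.solve(M[0]+M[1],M[0]@r[0][0]+M[1]@r[1][0]).round(4))
for n,h,a in(("purpA",.108,(253,205)),("purpB",.108,(294,246)),("purpC",.108,(376,245)),("yell",.108,(418,257)),("gear",.04,(229,167)),("bearing",.014,(230,252)),("spray",.2,(214,65)),("bin",.12,(322,130)),("bin2",.12,(500,110))):print(n,cast(t,*a,h).round(3))
```

```text
low [0.5174 0.2949 0.048 ] [0.5177 0.294  0.048 ]
  tri [0.5174 0.2947 0.0475]
mid [ 0.5489 -0.0319  0.078 ] [ 0.5511 -0.0318  0.078 ]
  tri [ 0.5496 -0.0315  0.0763]
tall [ 0.5413 -0.1967  0.108 ] [ 0.5425 -0.1968  0.108 ]
  tri [ 0.5416 -0.1967  0.1071]
purpA [0.516 0.071 0.108]
purpB [ 0.421 -0.018  0.108]
purpC [ 0.418 -0.198  0.108]
yell [ 0.389 -0.288  0.108]
gear [0.627 0.132 0.04 ]
bearing [0.421 0.135 0.014]
spray [0.81  0.145 0.2  ]
bin [ 0.684 -0.091  0.12 ]
bin2 [ 0.719 -0.501  0.12 ]
```

Triangulated heights confirm the identities: 47.5, 76 and 107 mm. The low setter is at (0.5175, 0.2945) and the tall one at (0.542, -0.197). I'll shut the gripper and travel high to the low one.

Emit:
move_arm(plan=[0.2,0.6,0,0,0,0,0.5,1.6,0,0,0,0,0.85,2.7,0,0,0,0,1.2,3.8,0,0,0,0,1.55,4.9,0,0,0,0,1.9,6.0,0,0,0,0,2.25,7.1,0,0,0,0,2.6,8.2,0,0,0,0,2.9,9.1,0,0,0,0,3.1,9.7,0,0,0,0], grip=0)

```text
time_s: 1.45
eef_pos: [0.4155, -0.0256, 0.2313]
eef_rot: [-0.0, 0.972, 0.234, 0.0]
wrist_force: [0.6, -1.1, 0.7]
opening: 0.001
grasp_force: 0.0
```

Emit:
move_arm(plan=[0.2,0.6,0,0,0,0,0.5,1.6,0,0,0,0,0.85,2.7,0,0,0,0,1.2,3.8,0,0,0,0,1.55,4.9,-0.3,0,0,0,1.85,5.8,-0.8,0,0,0,2.05,6.4,-1.5,0,0,0,2.05,6.4,-2.1,0,0,0,2.05,6.4,-2.4,0,0,0,2.05,6.4,-2.4,0,0,0])

```text
time_s: 2.7
eef_pos: [0.5171, 0.2917, 0.1103]
eef_rot: [0.0, 0.973, 0.233, -0.001]
wrist_force: [0.6, 0.4, -0.0]
opening: -0.004
grasp_force: 0.0
```

Run:
```python
from h import *
print(ctrl.get_obs()["eef_pos"],ctrl.get_obs()["wrist_force"])
c=ctrl.camera("wrist"); s=ctrl.camera("scene");t=ctrl.camera("top")
print(proj(c,[.5175,.2945,.048]),proj(c,ctrl.get_obs()["eef_pos"]))
cv2.imwrite("pics/w1.png",np.hstack([cv2.resize(c["pixels"],(400,300)),cv2.resize(s["pixels"][100:260,300:500],(400,300))])[...,::-1])
```

```text
[0.51706572 0.29171117 0.11030854] [ 0.64693934  0.3961855  -0.01390141]
(np.float64(277.73857733748696), np.float64(223.34556257613883)) (np.float64(282.099245154757), np.float64(269.1596071418474))
```

View pics/w1.png

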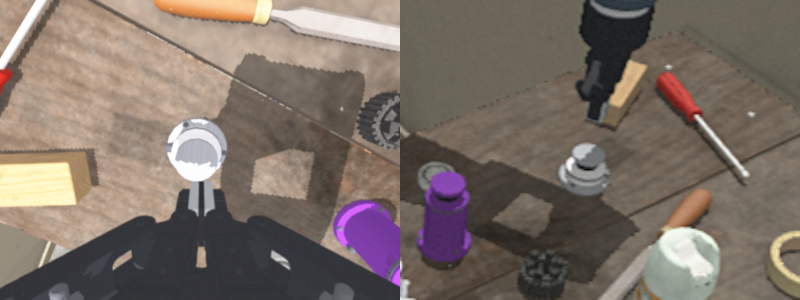

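The wrist picture shows the low setter centred at about (197,150) with the tips just below it at (200,180). The scene crop shows the fingertips above the low setter. The wrist projection looks offset, so I'll check it numerically.

Run:
```python
from h import *
p=ctrl.get_obs()["eef_pos"];c=ctrl.camera("wrist"); s=ctrl.camera("scene")
a=c["pixels"][150:310,200:360].copy(); b=s["pixels"][130:210,355:435].copy()
a=cv2.resize(a,(400,400),interpolation=cv2.INTER_CUBIC);b=cv2.resize(b,(400,400),interpolation=cv2.INTER_CUBIC)
for q,col in((p,(255,0,0)),((.5175,.2945,.048),(0,255,0)),((.5175,.2945,0),(0,0,255))):
    u,v=proj(c,q);cv2.drawMarker(a,(int((u-200)*2.5),int((v-150)*2.5)),col,0,12)
    u,v=proj(s,q);cv2.drawMarker(b,(int((u-355)*5),int((v-130)*5)),col,0,12)
cv2.imwrite("pics/w2.png",np.hstack([a,b])[...,::-1])
```

```text
(no output)
```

View pics/w2.png

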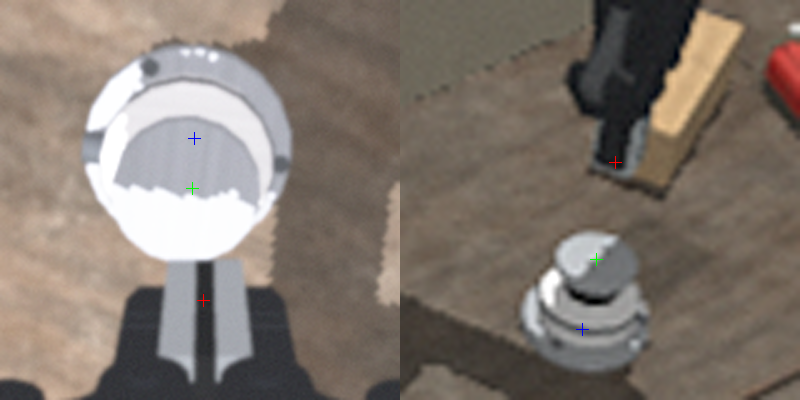

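The projections agree. The green mark sits on the disc centre in both views, and the red mark is at the tips. I'll descend to just above the disc.

Emit:
move_arm(plan=[0,0.06,-0.2,0,0,0,0,0.06,-0.5,0,0,0,0,0.06,-0.8,0,0,0,0,0.06,-1.0,0,0,0,0,0.06,-1.1,0,0,0,0,0.06,-1.14,0,0,0,0,0.06,-1.14,0,0,0])

```text
time_s: 3.82
eef_pos: [0.5181, 0.2954, 0.0545]
eef_rot: [-0.0, 0.973, 0.233, 0.0]
wrist_force: [-0.2, -0.5, -0.6]
opening: 0.001
grasp_force: 0.0
```

Emit:
move_arm(plan=[0,0,-0.04,0,0,0,0,0,-0.08,0,0,0,0,0,-0.11,0,0,0,0,0,-0.14,0,0,0,0,0,-0.14,0,0,0])

```text
time_s: 4.45
eef_pos: [0.5178, 0.2953, 0.0474]
eef_rot: [0.0, 0.973, 0.233, -0.0]
wrist_force: [-0.9, -0.5, 2.5]
opening: -0.004
grasp_force: 1.2
```

Emit:
move_arm(plan=[0,0,-0.02,0,0,0,0,0,-0.04,0,0,0,0,0,-0.04,0,0,0])

```text
time_s: 4.82
eef_pos: [0.5179, 0.2953, 0.0453]
eef_rot: [-0.0, 0.973, 0.233, 0.0]
wrist_force: [-1.5, -0.8, 3.2]
opening: 0.001
grasp_force: 1.8
```

Emit:
move_arm(plan=[0,0,-0.02,0,0,0,0,0,-0.04,0,0,0,0,0,-0.04,0,0,0,0,0,-0.04,0,0,0,0,0,-0.04,0,0,0,0,0,-0.04,0,0,0])

```text
time_s: 5.58
eef_pos: [0.5179, 0.2953, 0.0433]
eef_rot: [-0.0, 0.973, 0.233, 0.0]
wrist_force: [-1.5, -0.3, 5.3]
opening: 0.001
grasp_force: 2.5
```

5.3 N at about 4.7 mm, and held. I'll release it and go to the tall one.

Emit:
move_arm(plan=[0,0,0.08,0,0,0,0,0,0.2,0,0,0,0,0,0.6,0,0,0,0,0,1.4,0,0,0,0,0,2.3,0,0,0,0,-0.4,2.9,0,0,0,0.05,-1.3,3.1,0,0,0,0.1,-2.4,3.1,0,0,0,0.15,-3.4,3.1,0,0,0,0.2,-4.0,3.1,0,0,0])

```text
time_s: 6.82
eef_pos: [0.528, 0.0931, 0.1997]
eef_rot: [0.0, 0.973, 0.232, 0.001]
wrist_force: [0.2, -0.1, -0.6]
opening: 0.003
grasp_force: 0.0
```

Emit:
move_arm(plan=[0.03,-0.6,0,0,0,0,0.08,-1.6,0,0,0,0,0.13,-2.6,0,0,0,0,0.18,-3.6,0,0,0,0,0.23,-4.6,0,0,0,0,0.26,-5.4,0,0,0,0,0.28,-5.84,-0.3,0,0,0,0.28,-5.84,-0.8,0,0,0,0.28,-5.84,-1.1,0,0,0,0.28,-5.84,-1.1,0,0,0])

```text
time_s: 8.07
eef_pos: [0.5409, -0.1953, 0.1417]
eef_rot: [-0.001, 0.972, 0.233, -0.001]
wrist_force: [0.2, 0.2, 0.7]
opening: -0.0
grasp_force: 0.0
```

Run:
```python
from h import *
p=ctrl.get_obs()["eef_pos"];print(p);c=ctrl.camera("wrist"); s=ctrl.camera("scene")
a=c["pixels"][150:310,200:360].copy(); b=s["pixels"][200:300,170:270].copy()
a=cv2.resize(a,(400,400),interpolation=cv2.INTER_CUBIC);b=cv2.resize(b,(400,400),interpolation=cv2.INTER_CUBIC)
for q,col in((p,(255,0,0)),((.5418,-.1968,.108),(0,255,0))):
    u,v=proj(c,q);cv2.drawMarker(a,(int((u-200)*2.5),int((v-150)*2.5)),col,0,12)
    u,v=proj(s,q);cv2.drawMarker(b,(int((u-170)*4),int((v-200)*4)),col,0,12)
cv2.imwrite("pics/w3.png",np.hstack([a,b])[...,::-1])
```

```text
[ 0.54086659 -0.19531598  0.14165335]
```

View pics/w3.png

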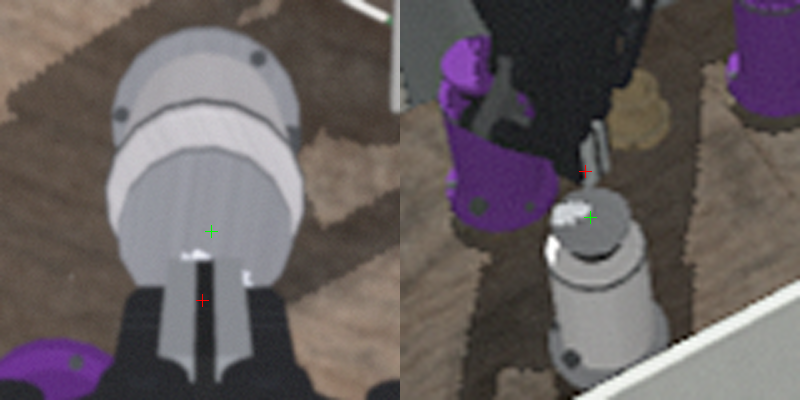

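The tips hang over the middle of the grey tall setter's disc (green mark at (211,231), disc centred near it). I'll descend.

Emit:
move_arm(plan=[0,0,-0.15,0,0,0,0,-0.02,-0.3,0,0,0,0,-0.02,-0.42,0,0,0,0,-0.02,-0.52,0,0,0,0,-0.02,-0.58,0,0,0,0,-0.02,-0.62,0,0,0,0,-0.02,-0.66,0,0,0,0,-0.02,-0.66,0,0,0,0,-0.02,-0.66,0,0,0])

```text
time_s: 9.3
eef_pos: [0.5419, -0.1978, 0.1104]
eef_rot: [0.0, 0.973, 0.233, 0.0]
wrist_force: [-0.5, -1.2, 0.0]
opening: -0.0
grasp_force: 0.0
```

Emit:
move_arm(plan=[0,0,-0.03,0,0,0,0,0,-0.06,0,0,0,0,0,-0.08,0,0,0,0,0,-0.1,0,0,0,0,0,-0.1,0,0,0])

```text
time_s: 9.93
eef_pos: [0.542, -0.1978, 0.1055]
eef_rot: [0.0, 0.973, 0.233, 0.0]
wrist_force: [-0.1, -0.1, 3.2]
opening: -0.0
grasp_force: 1.7
```

Emit:
move_arm(plan=[0,0,-0.02,0,0,0,0,0,-0.04,0,0,0,0,0,-0.045,0,0,0,0,0,-0.045,0,0,0,0,0,-0.045,0,0,0,0,0,-0.045,0,0,0,0,0,-0.045,0,0,0])

```text
time_s: 10.8
eef_pos: [0.5419, -0.1978, 0.1032]
eef_rot: [0.0, 0.973, 0.233, 0.0]
wrist_force: [-0.5, -0.1, 5.2]
opening: 0.0
grasp_force: 2.5
```

5.2 N at about 4.8 mm. Now I'll release it and draw the hand up.

Emit:
move_arm(plan=[0,0,0.08,0,0,0,0,0,0.2,0,0,0,0,0,0.6,0,0,0,0,0,1.3,0,0,0,0,0,2.0,0,0,0,0,0,2.6,0,0,0,0,0,3.0,0,0,0,0,0,3.0,0,0,0,0,0,3.0,0,0,0,0,0,3.0,0,0,0])

```text
time_s: 12.05
eef_pos: [0.5411, -0.1973, 0.2514]
eef_rot: [-0.001, 0.973, 0.233, -0.001]
wrist_force: [-0.1, -1.8, -0.0]
opening: 0.002
grasp_force: 0.0
```

Run:
```python
from h import *
o=ctrl.get_obs();print(o["eef_pos"],o["wrist_force"]);s=ctrl.camera("scene")["pixels"]
cv2.imwrite("pics/s2.png",s[...,::-1]); print(ctrl.hand_in())
```

```text
[ 0.54112212 -0.19730905  0.25143862] [-0.10197075 -1.76367379 -0.02467232]
the job is handed in; nothing more can be done
None
```

I pressed the low setter's disc about 4.7 mm and then the tall one's about 4.8 mm, each held about half a second and released, drew the hand up clear (fingertips at 251 mm) and handed the job in at about 12 s; no verdict was returned.

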